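# Pin the casting mould in line

### The arm

A 6-joint arm with a two-finger parallel gripper is mounted at the origin on the work surface. World frame = base frame: x ahead of the robot, y to its left, z up, the work surface at z = 0. Lengths are in m, angles in rad, forces in N, time in s.
With the tool pointing down it reaches from about 0.25 to 0.775 m from the base axis. Payload 4 kg.
Tool frame: the origin (TCP) lies at the very end of the fingers, on their centre line; the grasp point (between the pads) lies 19 mm behind it; x points along the fingers, y is the direction in which the jaws open and shut, and the axes are right-handed (so a half turn about x gives the same grasp; the last joint's range is limited). The gripper opens to 94 mm and grips with 3 to 60 N. Pads are 16 mm wide; open, the fingers measure 119 mm over their backs; the gripper's body (75 mm by 177 mm) begins 78 mm behind the grasp point.
Start: joints at [-1.353, 0.087, 1.371, -0, 1.684, -0.103], TCP at [0.173, -0.522, 0.206] pointing down, gripper open.
Joint ranges: [-3.1, 3.1], [-0.76, 2.03], [0.27, 2.55], [-1.08, 4.22], [0.17, 2.65], [-2.57, 2.57]. Speed limits (rad/s): [2.79, 2.79, 3.14, 3.14, 3.14, 3.14].

### API

Orientations are given as [roll, pitch, yaw] about the fixed x, y, z axes, in that order (R = Rz(yaw) Ry(pitch) Rx(roll)).
In Python, from bench import robot gives the robot as it stands.
- The arm moves only by the tool carry_out, never from a script. Its argument "targets" is a list of rows, each a list of 5 numbers: the closure, from 0 (fully open) to 1 (shut), then the shift along the tool's x, y, z in cm, then the turn about the tool's x in degrees. In form: [[fingers, tx, ty, tz, turn], ...]. A call has 1 to 20 rows; each row shifts and turns the commanded pose from where the row before left it, along the tool's axes as they then stand; what a row does not reach is not made up. A row lasts 1/10 s, in which the tool goes at most 50 mm and 8.59 degrees, less where a joint would pass 70% of its speed; a pose out of reach is approached as far as the arm can. A call is refused whole if a number of a shift passes 5 or a number of a turn 8.59, either way. A call with a gripper value outside its range is refused whole. The fingers move at their own pace and stop on an object; the grip force is fixed at half the most. Time passes only in rows, so rows that do not move let the fingers close. It gives the time, the measured TCP pose, the force and the opening at its end, in the units of the state.
- robot.get_obs(): the state, without advancing time (a new reading comes with each control period).
- robot.snapshot(name): name is "scene" or "top"; returns a dict with "image" (420x560x3 uint8, red, green, blue), "camera_matrix" (3x3 intrinsics, pixels), "pose" (4x4, takes a point from camera to world coordinates). Camera axes: x right, y up, looking along -z (the intrinsics and any distortion apply to the point x, -y, -z); pixel columns grow to the right and rows downward; lengths in m; the calibration is good to about 2 mm. A picture is of the moment at which its call begins. There is no depth.
- robot.close_job(): hands the job in, once; it reports no verdict.
The state is a dict: "time": time; "joint_positions": joint angles; "qvel": joint speeds; "joint_torque": joint torques, N m; "tool_pos": TCP position; "ee_rot": TCP orientation; "wrist_force": force on the tool from outside, world axes, zero at the start; "wrist_torque": the same for the moment, N m; "width": finger opening in m.
Only numpy, scipy, OpenCV 4.12 (cv2) and the standard library are available. Lean on these libraries where they do the work, as an engineer would, in place of code of your own. Each camera call takes 0.05 s, during which the arm holds its last target. There are 200 camera calls.

### The job

The top half of the plaster casting mould has been left swung askew on the one pin that is already set. Swing it back over the lower half until the free ears' holes overlap, then take the loose tapered pin from the wooden block, set its nose down through both holes and press it fully home, collar down on the ear, so that it pulls the halves into line. Let go of it, and leave the two soft coil pots standing where they are.

Things in the scene. Friction and masses are not known exactly. Their poses are not given: they have to be found in the camera images.
- mould: Two-part white plaster casting mould in aluminium frames, 162 mm wide (its x), 212 mm long (its y) without the ears, 133 mm high. Origin: middle of its underside on the table; z up. Lower half fixed, heavy. The halves part 85 mm above the table; each has at both ends a drilled ear 48 mm wide, 26 mm thick, meeting there. The +y ears are pinned, the -y ears, 135 mm from the middle, are free.
- top_half (a joint): Swing of the top half about the set pin, rad: 0 in line with the lower half, positive when its free end is swung to the mould's -x side, towards the robot; -0.30 to 0.40. Slides stiffly (about 6 N sideways at the free ear), stays where left, cannot be lifted. Its -x side is a flat band 85 to 115 mm above the table, 81 mm from the line through its two holes: push there.
- pivot (a point): Axis of the pin already set (red grip, 26 mm across, its top 158 mm above the table), at the upper face of the ear, 111 mm above the table, 270 mm from the free holes of either half.
- low_hole (a point): Centre of the hole in the lower half's free ear, at its upper face (the parting face, 85 mm above the table). Hole 22 mm across, right through. Axes as the mould's. Open underneath: 59 mm of clear air below the ear.
- top_hole (a point): Centre of the hole in the top half's free ear, at its upper face, 111 mm above the table. Hole 22 mm across, right through; moves with the top half.
- pin_block: Wooden block 70 mm (its x) by 130 mm (its y) by 105 mm high, fixed, with two seats for pins; the loose pin stands in the one at -33 mm y, the other is empty. Origin: middle of its underside.
- pin_grip (a point): Middle of the grip of the loose tapered pin, upright in the block, nose down; z up along it. 141 mm long, 0.22 kg: red round grip 26 mm across, 42 mm high, flat top 21 mm above this point; steel collar 38 mm across, 5 mm thick; straight shank 21 mm across, 56 mm long; taper 38 mm long to a nose 9 mm across, its end 120 mm below this point. Pressed home, this point is 137 mm above the table.
- pin_collar (a point): Centre of the underside of the loose pin's collar, 26 mm below the middle of its grip; it comes to lie on the upper face of the top half's free ear when the pin is home.
- pot_a_mid (a point): Middle of a pale coil pot with spirals, 80 mm across, 116 mm high, standing loose near the mould; soft clay, to be left alone.
- pot_b_mid (a point): Middle of a grey-brown coil pot with spirals, 86 mm across, 105 mm high, standing loose near the mould; soft clay, to be left alone.
There are look-alikes about, which are no part of the job. Leave any yellow look-alike of the part that bears pin_grip alone.

How it is judged:
On the way, in this order (a step that is already met when the one before it is completed fails the run):
1. the top half is swung back until the free holes overlap (centres within 13 mm) (value of joint top_half between -0.048 and 0.048 rad).
2. the pin's nose stands through the top hole and into the lower one (horizontal distance between pin_collar and low_hole below 0.03 m and z of pin_collar in the frame of low_hole below 0.084 m), for 0.1 s.
At the end, for the whole second after the job is handed in: The pin stands upright (within 0.08 rad) through both free holes, its collar within 3 mm of the top half's ear and its collar's centre within 4 mm sideways of the lower hole's centre, and the top half is within 0.01 rad of being in line with the lower half (value of joint top_half between -0.01 and 0.01 rad and horizontal distance between pin_collar and low_hole below 0.004 m and z of pin_collar in the frame of top_hole below 0.003 m and angle between pin_grip's own z axis and vertical below 0.08 rad); the robot touches nothing.
It fails at once if a coil pot is shifted by more than 20 mm or tipped (distance of any of pot_a_mid, pot_b_mid from where it was at the start of the episode above 0.02 m or angle between any of pot_a_mid, pot_b_mid's own z axis and vertical above 0.3 rad).
It also fails if it takes over 61 s, if anything falls off the work surface, if the arm or the gripper's body presses on something with over 40 N, if the wrist force passes 120 N, or if a joint passes its speed limit or range.

## Working session

There is one attempt and no reset: what is moved stays moved. The work goes in short steps, Python scripts to look and compute and a tool call to move; the robot and the scene stay as the last step left them, time stands still between calls to the robot, and variables do not carry over. Pictures are saved under pics/ and viewed, about 8 in all and at most 12, crops included, and the job is handed in when it is done.

Besides the shell and the picture viewer there is one more tool, called after "Call:" by a JSON object that holds its "method" and its "body". carry_out: Moves the arm, as the interface text tells. Its arguments: {"type":"object","properties":{"targets":{"type":"array","items":{"type":"array","items":{"type":"number"}}}},"required":["targets"]}

```bash
mkdir -p pics; cat > h.py <<'E'
import numpy as np, cv2
from bench import robot
def snap(n,f):
    s=robot.snapshot(n); cv2.imwrite('pics/'+f,s['image'][:,:,::-1]); np.savez('pics/'+f[:-4],**s); return s
def ray(s,u,v,z):
    K=s['camera_matrix'];P=s['pose']
    d=np.linalg.inv(K)@[u,v,1]; d=P[:3,:3]@(d*[1,-1,-1]); o=P[:3,3]
    return o+d*(z-o[2])/d[2]
def proj(s,p):
    P=s['pose']; c=P[:3,:3].T@(np.array(p)-P[:3,3]); q=s['camera_matrix']@(c*[1,-1,-1]); return q[:2]/q[2]
E
python3 - <<'E'
from h import *
a=snap('scene','s0.png');b=snap('top','t0.png')
for s in(a,b): print(s['camera_matrix'].round(1),s['pose'].round(3), [k for k in s])
print(robot.get_obs())
E
```

```text
[[385.6   0.  281.3]
 [  0.  385.6 214.9]
 [  0.    0.    1. ]] [[ 0.339 -0.637  0.693  1.196]
 [ 0.941  0.231 -0.248 -0.249]
 [-0.002  0.736  0.677  0.748]
 [ 0.     0.     0.     1.   ]] ['image', 'camera_matrix', 'pose']
[[516.9   0.  283.6]
 [  0.  516.9 209.7]
 [  0.    0.    1. ]] [[-0.029  0.996 -0.088  0.411]
 [-1.    -0.029  0.003 -0.014]
 [ 0.     0.088  0.996  1.659]
 [ 0.     0.     0.     1.   ]] ['image', 'camera_matrix', 'pose']
{'time': 0.1, 'joint_positions': array([-1.35309425e+00,  8.78671808e-02,  1.37205692e+00,  1.24761598e-07,
        1.68363325e+00, -1.03098625e-01]), 'qvel': array([ 9.42118656e-04,  2.55350121e-05, -4.14930304e-03,  2.92709315e-04,
       -2.56999070e-04, -1.46210720e-03]), 'joint_torque': array([ 1.32993726e-03, -3.41252124e+01, -3.03302085e+01,  7.18546193e-02,
        3.04128451e-02, -9.17011243e-05]), 'tool_pos': array([ 0.17331926, -0.52145964,  0.20445228]), 'ee_rot': array([-1.67395806,  1.56883163,  1.78843531]), 'wrist_force': array([-0.13155557, -0.5709852 , -0.47835102]), 'wrist_torque': array([ 0.0064612 , -0.01626833, -0.05880632]), 'width': 0.09446351385322077}
```

View pics/t0.png

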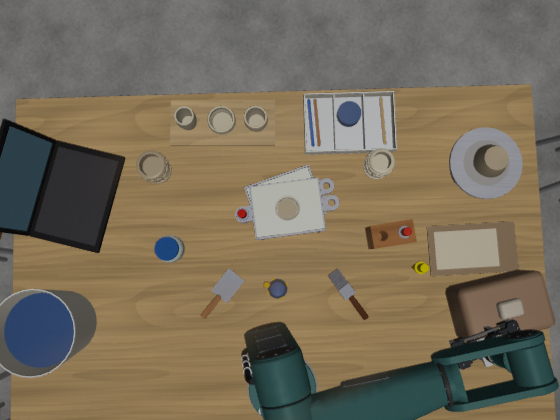

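View pics/s0.png

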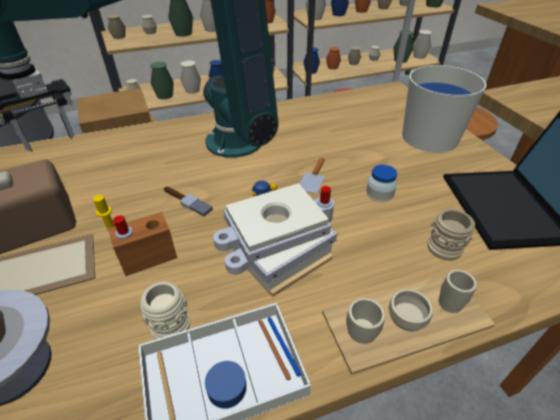

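Top view: red set pin at (242,214). The free ears are at (326,186), which is the lower one, and (331,202), the top one. The loose red-grip pin is in the wooden block at (407,231). A yellow look-alike stands at (422,268), and the coil pots are at (380,163) and (152,166). The red one in the block fits the description. I'll confirm it in a crop and measure.

```bash
python3 - <<'E'
from h import *
b=dict(np.load('pics/t0.npz'));a=dict(np.load('pics/s0.npz'))
im=b['image'][140:290,225:445,::-1]; A=cv2.resize(im,None,fx=3.6,fy=3.6,interpolation=2)
cv2.imwrite('pics/c1.png',A)
im=a['image'][180:290,90:350,::-1]; A=cv2.resize(im,None,fx=3,fy=3,interpolation=2)
cv2.imwrite('pics/c2.png',A)
for n,s,zs in(('top',b,0),('scene',a,0)):
    h=cv2.cvtColor(s['image'],cv2.COLOR_RGB2HSV)
    m=(((h[...,0]<6)|(h[...,0]>174))&(h[...,1]>190)&(h[...,2]>100)).astype(np.uint8)
    k,l,st,c=cv2.connectedComponentsWithStats(m)
    for i in range(1,k):
        if st[i,4]>15: print(n,st[i],c[i].round(1),ray(s,*c[i],.158).round(4))
E
```

```text
top [238 210   8   8  49] [241.5 213.4] [0.5368 0.1046 0.158 ]
top [404 227   8   9  53] [407.5 231.2] [ 0.4711 -0.3761  0.158 ]
scene [321 186   9   7  50] [325.2 189.2] [0.542  0.0983 0.158 ]
scene [114 216  10   8  65] [118.4 219.4] [ 0.482  -0.3809  0.158 ]
```

View pics/c1.png

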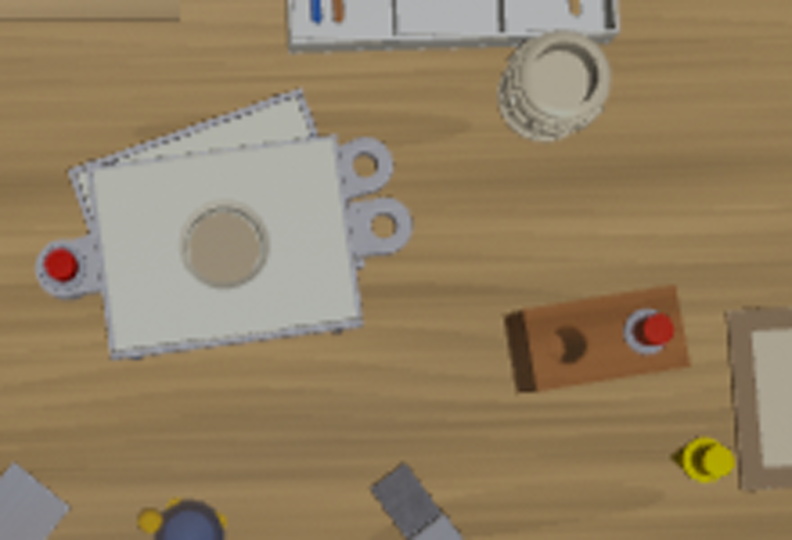

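View pics/c2.png

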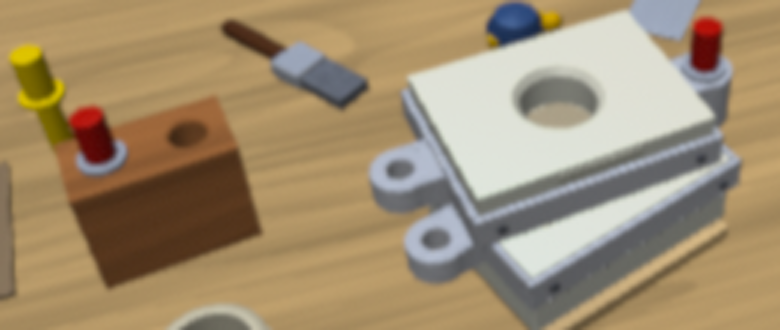

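The crops confirm the red pin with a steel collar in the block's -y seat, with the other seat empty and the yellow look-alike on the table. Top-view holes are low (326.4,185.6) and top (331.7,202.2); scene-view holes are low (235,259.7) and top (223.3,236.7).

```bash
cat >> h.py <<'E'
def tri(a,ua,b,ub):
    A=[];B=[]
    for s,(u,v) in((a,ua),(b,ub)):
        o=s['pose'][:3,3];d=ray(s,u,v,0)-o;d/=np.linalg.norm(d);M=np.eye(3)-np.outer(d,d);A.append(M);B.append(M@o)
    return np.linalg.lstsq(np.vstack(A),np.hstack(B),rcond=None)[0]
def masks(s,lo,hi,amin=15):
    h=cv2.cvtColor(s['image'],cv2.COLOR_RGB2HSV);m=cv2.inRange(h,np.array(lo),np.array(hi));k,l,st,c=cv2.connectedComponentsWithStats(m)
    return [(st[i],c[i]) for i in range(1,k) if st[i,4]>amin]
E
python3 - <<'E'
from h import *
b=dict(np.load('pics/t0.npz'));a=dict(np.load('pics/s0.npz'))
for n,ut,us,z in(('low',(326.4,185.6),(235,259.7),.085),('top',(331.7,202.2),(223.3,236.7),.111),('piv top',(241.5,213.4),(325.5,188),.158),('pin top',(407.5,231.2),(118.4,217.5),.152)):
    print(n,ray(b,*ut,z).round(4),ray(a,*us,z).round(4),tri(b,ut,a,us).round(4))
# block top corners (crop c1)
for u in((505,314),(675,287),(690,367),(518,392),(532,391),(526,311)): print(ray(b,u[0]/3.6+225,u[1]/3.6+140,.105).round(4))
R=robot.get_obs(); 
from scipy.spatial.transform import Rotation as Ro
print(Ro.from_euler('xyz',R['ee_rot']).as_matrix().round(3))
for u in((555,80),):print('pot',ray(b,u[0]/3.6+225,u[1]/3.6+140,.11).round(4))
E
```

```text
low [ 0.621 -0.152  0.085] [ 0.6225 -0.1555  0.085 ] [ 0.6209 -0.1537  0.0827]
top [ 0.5667 -0.1638  0.111 ] [ 0.5684 -0.1668  0.111 ] [ 0.5666 -0.1653  0.1088]
piv top [0.5367 0.1047 0.158 ] [0.5379 0.101  0.158 ] [0.5363 0.1035 0.1562]
pin top [ 0.4712 -0.3777  0.152 ] [ 0.4683 -0.3819  0.152 ] [ 0.4711 -0.3794  0.1539]
[ 0.4887 -0.2626  0.105 ]
[ 0.5072 -0.4059  0.105 ]
[ 0.4401 -0.415   0.105 ]
[ 0.4234 -0.2707  0.105 ]
[ 0.4239 -0.2824  0.105 ]
[ 0.4907 -0.2803  0.105 ]
[[-0.     0.315 -0.949]
 [ 0.002 -0.949 -0.315]
 [-1.    -0.002 -0.   ]]
pot [ 0.6845 -0.3124  0.11  ]
```

Geometry agrees: both holes measure 270 mm from the pivot, mould yaw is about 0.317 rad and the swing is about 0.204 rad. The tool's -z already lies along mould +x, so I'll close the fingers and move to the -x side of the top half.

Call:
{"method": "carry_out", "body": {"targets": [[1,0,-1.73,-2.5,0],[1,0,-1.73,-2.5,0],[1,0,-1.73,-2.5,0],[1,0,-1.73,-2.5,0],[1,0,-1.73,-2.5,0],[1,0,-1.73,-2.5,0],[1,0,-1.73,-2.5,0],[1,0,-1.73,-2.5,0],[1,0,-1.73,-2.5,0],[1,0,-1.73,-2.5,0],[1,0,-1.73,-2.5,0],[1,0,-1.73,-2.5,0],[1,0,-1.73,-2.5,0],[1,0,-1.73,-2.5,0],[1,0,-1.73,-2.5,0],[1,0,0,0,0],[1,0,0,0,0]]}}

```text
time: 1.8
tool_pos: [0.4472, -0.1572, 0.2049]
ee_rot: [-0.175, 1.569, -2.994]
wrist_force: [-0.4, -0.2, 0.5]
width: 0.0006
```

Call:
{"method": "carry_out", "body": {"targets": [[1,3,0,0,0],[1,3,0,0,0],[1,3,0,0,0],[1,1.8,0,0,0],[1,0,0,0,0],[1,0,0,-0.8,0],[1,0,0,-0.8,0],[1,0,0,-0.8,0],[1,0,0,0,0]]}}

```text
time: 2.7
tool_pos: [0.472, -0.1499, 0.0987]
ee_rot: [2.446, 1.568, -0.373]
wrist_force: [-0.5, 0.1, -0.1]
width: 0.0005
```

Call:
{"method": "carry_out", "body": {"targets": [[1,0,0,-0.4,0],[1,0,0,-0.4,0],[1,0,0,-0.4,0],[1,0,0,-0.4,0],[1,0,0,-0.4,0],[1,0,0,-0.4,0],[1,0,0,-0.4,0],[1,0,0,-0.4,0],[1,0,0,0,0]]}}

```text
time: 3.6
tool_pos: [0.4979, -0.1499, 0.0979]
ee_rot: [0.953, 1.549, -1.872]
wrist_force: [-7.8, -23.0, 0.2]
width: 0.0001
```

The force is mostly along -y. With the swing, the corner lies at local y -0.22, so the finger ran off past it. I'll back out, move 35 mm towards the pivot and push again.

Call:
{"method": "carry_out", "body": {"targets": [[1,0,0,1.2,0],[1,0,0,1.5,0],[1,0,0,1.5,0],[1,0,0,0,0],[1,0,-1.2,0,0],[1,0,-1.2,0,0],[1,0,-1.1,0,0],[1,0,0,0,0]]}}

```text
time: 4.4
tool_pos: [0.4494, -0.1179, 0.0975]
ee_rot: [-1.699, 1.57, 1.766]
wrist_force: [0.6, -0.8, -0.2]
width: 0.0002
```

```bash
python3 - <<'E'
from h import *
b=snap('top','t1.png');o=robot.get_obs();print(o['tool_pos'],o['wrist_force'])
cv2.imwrite('pics/c3.png',cv2.resize(b['image'][140:290,225:445,::-1],None,fx=3.6,fy=3.6,interpolation=2))
E
```

```text
[ 0.44975968 -0.11869483  0.0975512 ] [-0.1109351  -0.01033994 -0.2675006 ]
```

View pics/c3.png

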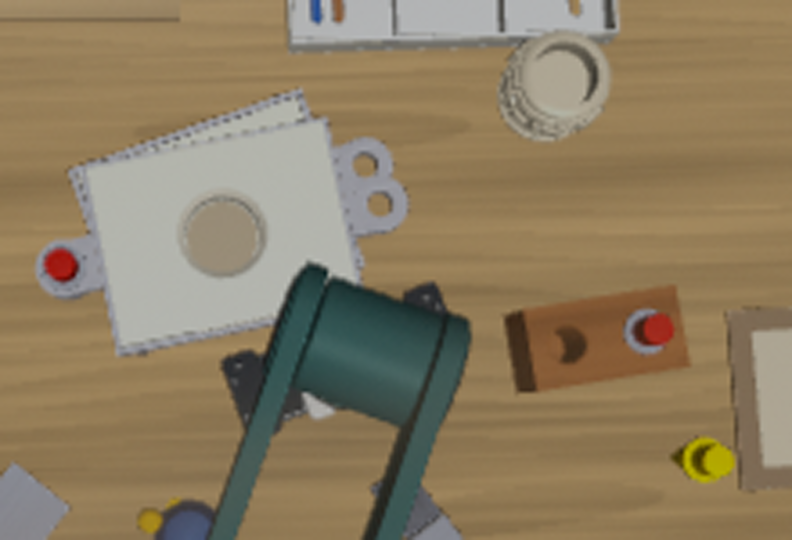

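The top half has already swung partway: its hole moved from crop (384,224) to (379,203), so the swing is about 0.13. Pushing again, now 183 mm from the pivot.

Call:
{"method": "carry_out", "body": {"targets": [[1,0,0,-0.5,0],[1,0,0,-0.5,0],[1,0,0,-0.5,0],[1,0,0,-0.5,0],[1,0,0,-0.5,0],[1,0,0,-0.5,0],[1,0,0,-0.5,0],[1,0,0,-0.5,0],[1,0,0,-0.5,0],[1,0,0,-0.5,0],[1,0,0,-0.5,0],[1,0,0,-0.3,0],[1,0,0,0,0],[1,0,0,0,0]]}}

```text
time: 5.85
tool_pos: [0.5019, -0.1063, 0.0968]
ee_rot: [0.566, 1.559, -2.257]
wrist_force: [-7.1, -11.2, -0.2]
width: 0.0007
```

```bash
python3 - <<'E'
from h import *
b=snap('top','t2.png');o=robot.get_obs();p=o['tool_pos'];d=p[:2]-[.5365,.103]
print(p,o['wrist_force'],d@[.95,.312],d@[-.312,.95])
cv2.imwrite('pics/c4.png',cv2.resize(b['image'][150:230,225:345,::-1],None,fx=6,fy=6,interpolation=2))
E
```

```text
[ 0.50189714 -0.10631152  0.09674517] [ -6.49426779 -10.89059728  -0.41515511] -0.09817790621176743 -0.1880498507992988
```

View pics/c4.png

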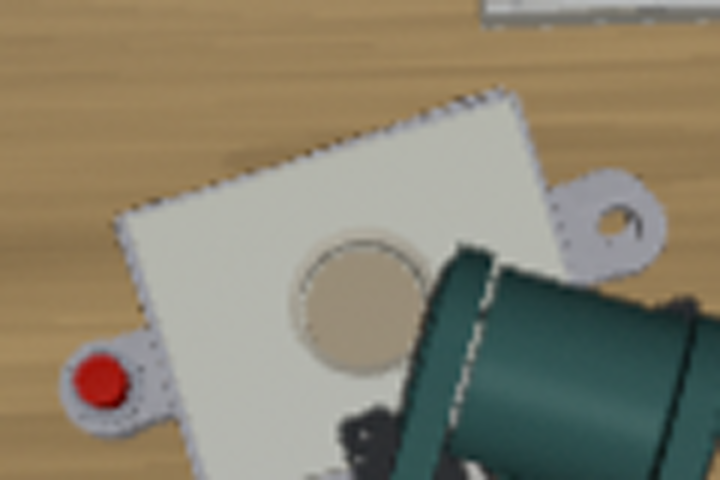

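Holes now overlap, with the top hole rim at about crop (620,222) and a dark crescent on its right side. Comparing with where it should be when in line.

```bash
python3 - <<'E'
from h import *
b=dict(np.load('pics/t2.npz'))
p=proj(b,[.621,-.152,.111]); print('aligned crop px',(p-[225,150])*6+2.5, ray(b,619.5/6+225-.4,222/6+150-.4,.111))
g=cv2.cvtColor(b['image'],cv2.COLOR_RGB2GRAY)[178:198,315:340];print(g)
E
```

```text
aligned crop px [615.24645761 209.06408499] [ 0.61432714 -0.15395033  0.111     ]
[[129 124 124 124 124 124 124 124 134 132 137 146 142 141 133 125 124 124
  124 123 123 124 123 123 123]
 [138 125 123 123 122 122 133 129 146 148 149 151 151 152 151 136 107 119
  121 120 120 120 121 120 121]
 [153 129 124 134 134 144 147 148 151 151 151 151 150 151 152 149 146 129
  124 124 123 124 127 129 129]
 [154 116 144 149 147 149 149 150 151 152 151 151 150 151 152 152 154 138
  131 129 129 130 131 132 132]
 [161 146 150 153 152 150 149 149 150 150 151 152 152 154 154 157 155 152
  146 131 129 128 129 129 129]
 [166 154 152 152 153 152 150 150 151 151 154 154 156 155 154 153 152 152
  151 140 130 129 130 130 130]
 [177 155 126 147 152 153 152 154 155 156 155 136 112 107 117 146 151 152
  152 151 143 133 131 130 132]
 [180 159 147 150 151 152 154 156 154 153 122 115 115 115  92  96 141 152
  153 153 144 130 127 126 127]
 [180 166 158 153 152 152 152 153 153 148 127 122 124 124  82 106 107 148
  153 153 156 130 124 123 124]
 [180 173 154 131 149 152 152 153 153 135 126 126 125 125 120 143  86 146
[... 382 characters left out ...]
50 152 152 148 151 152 152 153 152 152
  152 158 114 119 121 120 121]
 [180 180 180 165 157 153 153 152 151 152 152 152 152 153 152 152 152 152
  152 135 122 123 124 123 124]
 [180 180 180 167 153 152 152 153 153 153 152 153 152 152 153 152 153 153
  139 127 126 126 125 125 125]
 [180 180 180 178 154 148 152 152 154 151 150 151 152 152 153 153 150 119
  128 129 128 128 128 127 127]
 [154 177 180 180 165 158 152 151 153 151 149 150 133 131 126 112 117 123
  127 128 127 127 127 127 127]
 [ 79  97 111 153 164 156 152 150 152 134 129 115 113 113 123 121 123 126
  126 125 126 127 127 125 125]
 [ 40  40  47  78  88  93 105 109 119 115 126 124 125 125 128 128 128 127
  127 127 127 127 128 128 127]]
```

About 7–8 mm short at the hole, so I'll push 7 mm more and retreat.

Call:
{"method": "carry_out", "body": {"targets": [[1,0,0,-0.3,0],[1,0,0,-0.3,0],[1,0,0,-0.1,0],[1,0,0,0,0],[1,0,0,0,0]]}}

```text
time: 6.4
tool_pos: [0.5082, -0.1051, 0.0966]
ee_rot: [0.613, 1.557, -2.211]
wrist_force: [-7.4, -12.9, 0.4]
width: 0.0006
```

```bash
python3 - <<'E'
from h import *
b=snap('top','t3.png');o=robot.get_obs();p=o['tool_pos'];d=p[:2]-[.5365,.103]
print(p,o['wrist_force'],d@[.95,.312],d@[-.312,.95])
g=cv2.cvtColor(b['image'],cv2.COLOR_RGB2GRAY)[178:198,315:338];print(g)
E
```

```text
[ 0.50818307 -0.10504956  0.09665995] [ -6.15326807 -13.47437636  -0.39322103] -0.09181254776998338 -0.18881219777737687
[[129 124 124 124 124 125 124 114 134 142 148 148 149 148 149 147 123 123
  124 124 123 124 124]
 [112 120 123 123 123 133 145 145 149 152 151 152 153 154 155 156 150 137
  124 121 121 121 120]
 [136 124 134 143 146 147 149 149 150 154 153 155 156 155 154 153 151 150
  138 126 124 124 128]
 [154 149 149 152 152 150 149 151 153 156 153 137 125 133 149 151 151 152
  151 119 128 131 131]
 [155 144 149 151 133 149 155 155 154 139 114 104  96  98 101 147 152 153
  154 140 130 129 129]
 [164 152 152 152 148 153 153 153 158 122 115 115 100  88  87 121 150 153
  153 158 135 129 130]
 [168 154 152 152 153 152 151 152 151 131 129 128 126 105  77  74 147 154
  154 154 117 129 131]
 [178 154 145 152 153 152 152 153 144 132 129 129 130 126  77  55 145 152
  152 152 128 127 128]
 [180 165 157 154 153 152 153 153 151 131 126 126 126 126  80  97 147 152
  152 158 132 123 124]
 [180 173 156 131 149 153 153 152 152 139 127 126 125 125  99 130 150 153
  153 149 130 126 125]
 [180 179
[... 261 characters left out ...]
124 123 123 122 122]
 [180 180 180 160 146 151 153 154 152 150 150 152 152 153 153 153 137 119
  119 121 120 121 120]
 [180 180 180 166 155 152 152 153 152 150 150 149 142 139 134 117 124 123
  124 124 124 124 124]
 [112 152 177 178 155 127 147 152 153 142 130 111 105 115 113 122 127 128
  127 126 126 126 126]
 [ 47  77  97 112 115 122 147 134 112 110 114 117 124 126 126 129 128 129
  129 129 129 129 127]
 [ 45  41  40  46  57  66  80  74 102 107 124 129 129 129 128 129 129 128
  128 128 128 129 127]
 [ 48  47  46  42  42  41  37  40  58  59  79  79 107 124 126 126 126 127
  126 126 125 126 126]
 [ 52  52  51  49  47  46  45  43  43  40  43  42  56  67  78 106 110 125
  128 127 127  99  71]]
```

Top hole centre is now at about pixel (327.3,184.7); in line it should be (327.1,184.4). Swing done; backing off and rising.

Call:
{"method": "carry_out", "body": {"targets": [[1,0,0,1,0],[1,0,0,2,0],[1,0,0,2,0],[1,-3,0,0,0],[0.45,-3,0,0,0],[0.45,-3,0,0,0],[0.45,-3,0,0,0],[0.45,0,0,0,0],[0.45,0,0,0,0]]}}

```text
time: 7.35
tool_pos: [0.4643, -0.1149, 0.2177]
ee_rot: [2.744, 1.569, -0.076]
wrist_force: [0.0, -0.2, 0.6]
width: 0.037
```

```bash
python3 - <<'E'
from h import *
from scipy.spatial.transform import Rotation as Ro
b=dict(np.load('pics/t0.npz'))
for s,c in masks(b,(24,180,100),(36,255,255)): print('yellow',s,c.round(1),ray(b,*c,.13).round(3))
s=snap('top','t4.png');g=cv2.cvtColor(s['image'],cv2.COLOR_RGB2GRAY)[180:190,321:334];print(g)
h=cv2.cvtColor(s['image'],cv2.COLOR_RGB2HSV)
m=(((h[...,0]<6)|(h[...,0]>174))&(h[...,1]>190)&(h[...,2]>100)).astype(np.uint8)
k,l,st,c=cv2.connectedComponentsWithStats(m)
print([(st[i],c[i]) for i in range(1,k) if st[i,4]>15])
o=robot.get_obs();print(o['tool_pos'],o['joint_positions'].round(3),o['width'],o['wrist_force']);print(Ro.from_euler('xyz',o['ee_rot']).as_matrix().round(3))
E
```

```text
yellow [414 261  15  13 119] [421.3 267.4] [ 0.364 -0.418  0.13 ]
[[148 149 150 153 153 155 156 155 154 152 151 149 138]
 [149 151 152 156 154 136 123 132 150 151 151 151 150]
 [154 155 154 139 114 103  96  98 104 147 152 153 153]
 [153 152 158 122 115 115 101  87  88 122 150 153 153]
 [152 152 151 131 128 129 126 106  77  75 146 152 153]
 [152 152 144 132 130 128 129 125  78  53 145 152 152]
 [153 152 151 130 126 125 126 125  80  97 147 152 151]
 [152 151 151 140 126 125 125 125 100 129 150 152 152]
 [153 151 151 150 144 125 119 136 144 149 151 152 152]
 [152 152 151 152 151 148 146 149 152 151 152 153 148]]
[(array([238, 210,   8,   8,  49], dtype=int32), array([241.53061224, 213.36734694])), (array([404, 227,   8,   9,  53], dtype=int32), array([407.45283019, 231.16981132]))]
[ 0.46359398 -0.11469131  0.21636274] [-0.362 -0.076  1.513  0.     1.706  0.888] 0.040926335235010505 [ 0.13699434 -0.23551569 -0.23828701]
[[-0.001  0.316 -0.949]
 [ 0.001 -0.949 -0.316]
 [-1.    -0.001  0.001]]
```

Call:
{"method": "carry_out", "body": {"targets": [[0.45,0,2.53,0.76,0],[0.45,0,2.53,0.76,0],[0.45,0,2.53,0.76,0],[0.45,0,2.53,0.76,0],[0.45,0,2.53,0.76,0],[0.45,0,2.53,0.76,0],[0.45,0,2.53,0.76,0],[0.45,0,2.53,0.76,0],[0.45,0,2.53,0.76,0],[0.45,0,2.53,0.76,0],[0.45,0,0,0,0]]}}

```text
time: 8.5
tool_pos: [0.4703, -0.381, 0.2137]
ee_rot: [-0.944, 1.566, 2.515]
wrist_force: [-0.5, 0.3, -0.3]
width: 0.0515
```

Call:
{"method": "carry_out", "body": {"targets": [[0.45,0,0,0,-8.2],[0.45,0,0,0,-8.2],[0.45,0,0,0,-8.2],[0.45,0,0,0,-8.2],[0.45,0,0,0,-8.2],[0.45,0,0,0,-8.2],[0.45,0,0,0,-8.2],[0.45,0,0,0,-8.2],[0.45,0,0,0,-8.2],[0.45,0,0,0,-8.2],[0.45,0,0,0,-8.0],[0.45,0,0,0,0],[0.45,0,0,0,0]]}}

```text
time: 9.8
tool_pos: [0.4714, -0.3781, 0.2163]
ee_rot: [-2.796, 1.569, 2.235]
wrist_force: [0.2, -0.1, 0.2]
width: 0.0516
```

```bash
cat > st.py <<'E'
from h import *
from scipy.spatial.transform import Rotation as Ro
import sys
o=robot.get_obs();R=Ro.from_euler('xyz',o['ee_rot']).as_matrix();print(o['time'],o['tool_pos'].round(4),o['width'].round(4),o['wrist_force'].round(1),o['joint_positions'].round(2));print(R.round(3))
if len(sys.argv)>3: print('go cm',(R.T@(np.array([float(x) for x in sys.argv[1:4]])-o['tool_pos'])*100).round(2))
E
python3 st.py .471 -.3785 .119
```

```text
Traceback (most recent call last):
  File "st.py", line 4, in <module>
    o=robot.get_obs();R=Ro.from_euler('xyz',o['ee_rot']).as_matrix();print(o['time'],o['tool_pos'].round(4),o['width'].round(4),o['wrist_force'].round(1),o['joint_positions'].round(2));print(R.round(3))
                                                                                                            ^^^^^^^^^^^^^^^^
AttributeError: 'float' object has no attribute 'round'
```

On target to within 1 mm. Descending to straddle the grip (51 mm opening, 26 mm grip), then closing.

Call:
{"method": "carry_out", "body": {"targets": [[0.45,2,0,0,0],[0.45,2,0,0,0],[0.45,2,0,0,0],[0.45,2,0,0,0],[0.45,1.7,0,0,0],[0.45,0,0,0,0],[0.45,0,0,0,0]]}}

```text
time: 10.5
tool_pos: [0.4715, -0.3787, 0.1203]
ee_rot: [-2.771, 1.57, 2.261]
wrist_force: [0.2, 0.3, -0.1]
width: 0.0519
```

```bash
sed -i "s/o\['width'\].round(4)/round(o['width'],4)/" st.py; python3 st.py .471 -.3785 .119; python3 -c "
from h import *
s=snap('scene','s5.png');cv2.imwrite('pics/c5.png',cv2.resize(s['image'][150:290,60:260,::-1],None,fx=4,fy=4,interpolation=2))"
```

```text
10.5 [ 0.4715 -0.3787  0.1203] 0.0519 [ 0.2  0.3 -0.1] [-0.77  0.24  1.37  0.    1.54 -1.09]
[[-0.001  0.949  0.314]
 [ 0.001  0.314 -0.949]
 [-1.    -0.    -0.001]]
go cm [ 0.13 -0.04 -0.04]
```

View pics/c5.png

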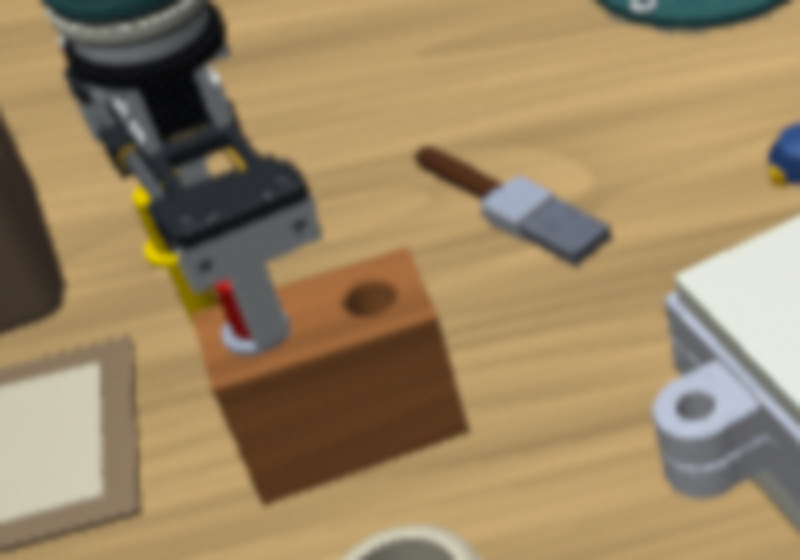

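The fingers straddle the red grip (crop 240,320), and the mould's ears at the right look aligned. Closing and lifting.

Call:
{"method": "carry_out", "body": {"targets": [[1,0,0,0,0],[1,0,0,0,0],[1,0,0,0,0],[1,0,0,0,0],[1,0,0,0,0],[1,0,0,0,0],[1,0,0,0,0]]}}

```text
time: 11.25
tool_pos: [0.4711, -0.3797, 0.1213]
ee_rot: [-0.652, 1.569, -1.903]
wrist_force: [-3.4, -0.6, 5.0]
width: 0.0251
```

Call:
{"method": "carry_out", "body": {"targets": [[1,-1,0,0,0],[1,-1,0,0,0],[1,-1.5,0,0,0],[1,-1.5,0,0,0],[1,-1.5,0,0,0],[1,-1.5,0,0,0],[1,-1.5,0,0,0],[1,-1.5,0,0,0],[1,-1.5,0,0,0],[1,-1.5,0,0,0],[1,0,0,0,0],[1,0,0,0,0]]}}

```text
time: 12.45
tool_pos: [0.4717, -0.3793, 0.2608]
ee_rot: [0.404, 1.57, -0.846]
wrist_force: [-0.6, 0.2, -2.7]
width: 0.0259
```

```bash
python3 st.py .621 -.153 .26; python3 - <<'E'
from h import *
b=dict(np.load('pics/t4.npz'))
print(ray(b,327.3,184.7,.111))
for p in((.621,-.1535,.085),(.621,-.1535,.111)): print(proj(b,p))
E
```

```text
12.45 [ 0.4717 -0.3793  0.2608] 0.0259 [-0.6  0.2 -2.7] [-0.77  0.21  1.13 -0.    1.81 -1.09]
[[ 0.     0.949  0.315]
 [-0.001  0.315 -0.949]
 [-1.     0.     0.001]]
go cm [  0.08  21.3  -16.77]
[ 0.620155   -0.15250004  0.111     ]
[326.90003915 185.57437031]
[327.62072192 184.41319791]
```

Pin held (26 mm opening, about 2.5 N extra weight). Carrying it above the holes.

Call:
{"method": "carry_out", "body": {"targets": [[1,0,1.2,-0.9,0],[1,0,2.1,-1.6,0],[1,0,2.1,-1.6,0],[1,0,2.1,-1.7,0],[1,0,2.1,-1.7,0],[1,0,2.1,-1.7,0],[1,0,2.1,-1.7,0],[1,0,2.1,-1.7,0],[1,0,2.1,-1.7,0],[1,0,2.1,-1.6,0],[1,0,1.2,-0.9,0],[1,1,0,0,0],[1,1,0,0,0],[1,0,0,0,0],[1,0,0,0,0]]}}

```text
time: 13.95
tool_pos: [0.6198, -0.1535, 0.2394]
ee_rot: [-2.021, 1.569, 3.011]
wrist_force: [0.6, -0.2, -2.2]
width: 0.0258
```

```bash
python3 st.py .621 -.153 .24; python3 -c "
from h import *
s=snap('scene','s6.png');cv2.imwrite('pics/c6.png',cv2.resize(s['image'][150:290,160:320,::-1],None,fx=5,fy=5,interpolation=2)[:600])
print(proj(s,(.621,-.153,.111)),proj(s,(.621,-.153,.14)),proj(s,(.621,-.153,.24)))"
```

```text
13.95 [ 0.6198 -0.1535  0.2394] 0.0258 [ 0.6 -0.2 -2.2] [-0.33  0.29  1.07 -0.    1.78 -0.65]
[[-0.002  0.95   0.314]
 [ 0.     0.314 -0.95 ]
 [-1.    -0.002 -0.001]]
go cm [-0.06  0.13 -0.01]
[234.96030754 251.21540471] [233.83823363 242.21116782] [229.52801168 207.62319709]
```

View pics/c6.png

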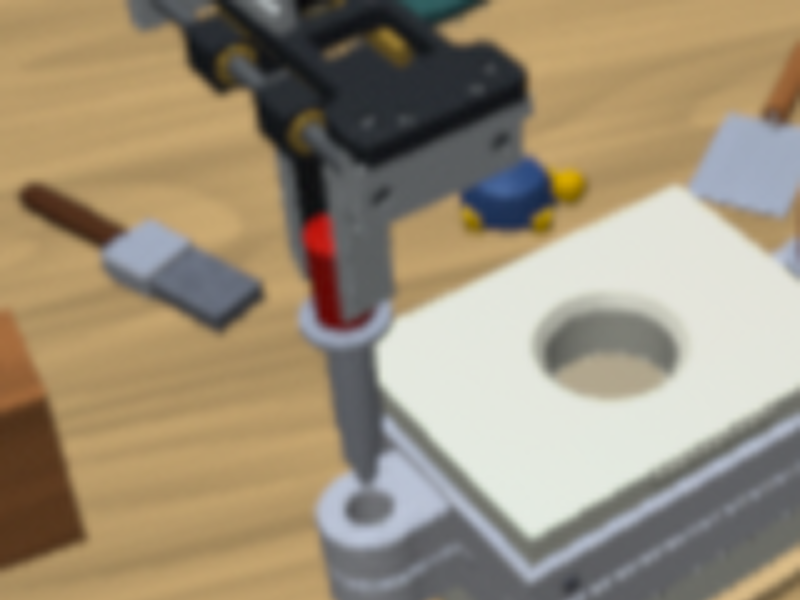

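The pin hangs upright, nose at crop (367,485), right over the hole at (369,507). The relative error is about 1 mm, so I'm lowering it.

Call:
{"method": "carry_out", "body": {"targets": [[1,0.5,0.1,0,0],[1,0.5,0,0,0],[1,0.5,0,0,0],[1,0.5,0,0,0],[1,0.5,0,0,0],[1,0.5,0,0,0],[1,0.5,0,0,0],[1,0.5,0,0,0],[1,0,0,0,0]]}}

```text
time: 14.9
tool_pos: [0.6213, -0.1521, 0.1993]
ee_rot: [-2.174, 1.569, 2.86]
wrist_force: [0.2, 0.1, -1.9]
width: 0.0255
```

Call:
{"method": "carry_out", "body": {"targets": [[1,0.5,0,0,0],[1,0.5,0,0,0],[1,0.5,0,0,0],[1,0.5,0,0,0],[1,0,0,0,0]]}}

```text
time: 15.4
tool_pos: [0.6202, -0.1529, 0.1795]
ee_rot: [-1.662, 1.567, -2.913]
wrist_force: [-4.3, -1.9, -1.1]
width: 0.0257
```

Call:
{"method": "carry_out", "body": {"targets": [[1,0.4,0,0,0],[1,0.4,0,0,0],[1,0.4,0,0,0],[1,0.4,0,0,0],[1,0,0,0,0]]}}

```text
time: 15.9
tool_pos: [0.6206, -0.1527, 0.1638]
ee_rot: [-1.67, 1.568, -2.921]
wrist_force: [-5.0, -2.4, -1.2]
width: 0.0252
```

```bash
python3 st.py .621 -.153 .127
```

```text
15.9 [ 0.6206 -0.1527  0.1638] 0.0252 [-5.  -2.4 -1.2] [-0.33  0.3   1.21 -0.    1.64 -0.65]
[[-0.003  0.949  0.315]
 [-0.001  0.315 -0.949]
 [-1.    -0.003 -0.   ]]
go cm [3.68 0.04 0.04]
```

Call:
{"method": "carry_out", "body": {"targets": [[1,0.3,-0.1,0,0],[1,0.3,0,0,0],[1,0.3,0,0,0],[1,0.3,0,0,0],[1,0.3,0,0,0],[1,0,0,0,0]]}}

```text
time: 16.5
tool_pos: [0.6204, -0.1527, 0.1489]
ee_rot: [-1.636, 1.57, -2.886]
wrist_force: [-4.4, -1.9, -1.5]
width: 0.0255
```

```bash
python3 st.py .621 -.153 .127
```

```text
16.5 [ 0.6204 -0.1527  0.1489] 0.0255 [-4.4 -1.9 -1.5] [-0.33  0.3   1.23 -0.    1.61 -0.65]
[[-0.001  0.949  0.315]
 [-0.     0.315 -0.949]
 [-1.    -0.001 -0.   ]]
go cm [2.19 0.05 0.04]
```

Shank is in both holes with little force. Pressing home.

Call:
{"method": "carry_out", "body": {"targets": [[1,0.4,0,0,0],[1,0.4,0,0,0],[1,0.4,0,0,0],[1,0.3,0,0,0],[1,0.3,0,0,0],[1,0,0,0,0]]}}

```text
time: 17.1
tool_pos: [0.6206, -0.1527, 0.131]
ee_rot: [-1.643, 1.57, -2.893]
wrist_force: [-4.5, -1.7, 0.0]
width: 0.0255
```

Call:
{"method": "carry_out", "body": {"targets": [[1,0.2,0,0,0],[1,0.2,0,0,0],[1,0.2,0,0,0],[1,0,0,0,0],[1,0,0,0,0]]}}

```text
time: 17.6
tool_pos: [0.6208, -0.1527, 0.1273]
ee_rot: [0.552, 1.57, -0.698]
wrist_force: [-5.9, -0.9, 6.0]
width: 0.0256
```

Call:
{"method": "carry_out", "body": {"targets": [[1,0.2,0,0,0],[1,0.2,0,0,0],[1,0.2,0,0,0],[1,0,0,0,0],[1,0,0,0,0]]}}

```text
time: 18.1
tool_pos: [0.6209, -0.1528, 0.1271]
ee_rot: [0.766, 1.566, -0.484]
wrist_force: [-13.6, 1.0, 21.6]
width: 0.0255
```

```bash
python3 st.py .621 -.153 .127
```

```text
18.1 [ 0.6209 -0.1528  0.1271] 0.0255 [-13.6   1.   21.6] [-0.33  0.31  1.27 -0.    1.56 -0.65]
[[ 0.004  0.949  0.315]
 [-0.002  0.315 -0.949]
 [-1.     0.003  0.003]]
go cm [0.01 0.   0.02]
```

Hard stop at the predicted height (TCP 0.127 m, 21 N). Relaxing the press, opening and rising clear.

Call:
{"method": "carry_out", "body": {"targets": [[1,-0.5,0,0,0],[0.4,0,0,0,0],[0.4,0,0,0,0],[0.4,0,0,0,0],[0.4,0,0,0,0],[0.4,0,0,0,0],[0.4,-1,0,0,0],[0.4,-1.5,0,0,0],[0.4,-2,0,0,0],[0.4,-2,0,0,0],[0.4,-2,0,0,0],[0.4,-2,0,0,0],[0.4,0,0,3,0],[0.4,0,0,4,0],[0.4,0,-3,4,0],[0.4,0,-4,4,0],[0.4,0,-4,4,0],[0.4,0,-4,0,0],[0.4,0,0,0,0],[0.4,0,0,0,0]]}}

```text
time: 20.1
tool_pos: [0.5441, -0.3691, 0.2314]
ee_rot: [0.823, 1.568, -0.429]
wrist_force: [-0.2, -0.5, -1.1]
width: 0.0567
```

```bash
python3 st.py; python3 - <<'E'
from h import *
a=snap('scene','s7.png');b=snap('top','t7.png')
A=cv2.resize(a['image'][165:290,190:350,::-1],(480,375),interpolation=2);B=cv2.resize(b['image'][150:230,225:395,::-1],(765,360)[:2],interpolation=2)[:,:]
B=cv2.resize(B,(480,226));cv2.imwrite('pics/c7.png',np.vstack([A,B])[:600])
U={}
for n,s in(('a',a),('b',b)):
    h=cv2.cvtColor(s['image'],cv2.COLOR_RGB2HSV)
    m=(((h[...,0]<6)|(h[...,0]>174))&(h[...,1]>190)&(h[...,2]>100)).astype(np.uint8)
    k,l,st,c=cv2.connectedComponentsWithStats(m)
    for i in range(1,k):
        if st[i,4]>15: print(n,st[i],c[i].round(1),ray(s,*c[i],.158).round(4))
E
```

```text
20.1 [ 0.5441 -0.3691  0.2314] 0.0567 [-0.2 -0.5 -1.1] [-0.68  0.33  1.04  0.    1.78 -1.  ]
[[ 0.003  0.949  0.314]
 [-0.001  0.314 -0.949]
 [-1.     0.002  0.002]]
a [321 186   9   8  54] [325.1 189.5] [0.5428 0.0977 0.158 ]
a [228 234  10  10  73] [232.1 238.3] [ 0.6257 -0.1565  0.158 ]
b [324 179   8   8  50] [327.6 182.4] [ 0.6205 -0.1495  0.158 ]
b [238 210   8   8  50] [241.6 213.4] [0.5367 0.1044 0.158 ]
```

View pics/c7.png

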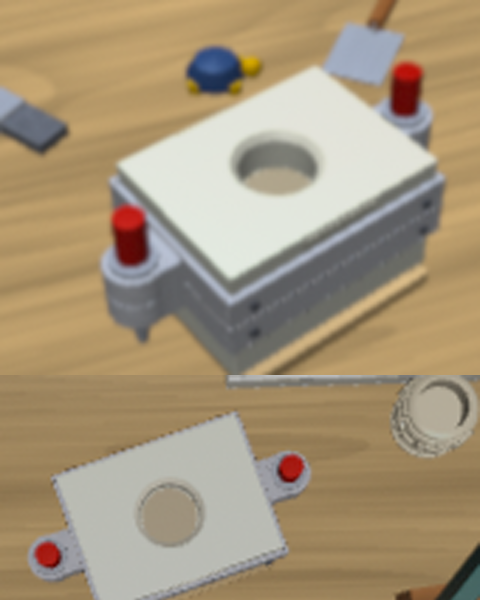

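The pin is home, collar on the ear and nose showing below it. The halves are flush, the pin matches the set one, and the pot near the free ears stands where it was. Handing in.

```bash
python3 -c "
from h import *
print(robot.close_job())"
```

```text
the job is handed in; nothing more can be done
None
```

The job is handed in, at about 20 s of the 61 s allowed. I swung the top half back in line, took the red pin from the block, pressed it home through both free holes, let go and moved the arm clear.

**Last checks**
- **Seating:** the pin hit a hard stop at about 21 N, with the tool at the height I expected for collar-down. In the last picture the collar sits on the ear and the nose shows below it.
- **Alignment:** the halves look flush, and the pin is upright like the one already set. Seen from the top camera, the two grips are 267 mm apart against a nominal 270 mm. That is within what the pixels and calibration can resolve, so I did not measure the final 4 mm and 0.01 rad limits more finely.
- **Pots:** the pot by the free ears is where it was. I did not measure the other one again, but the arm never went near it.
- **Arm:** it was clear of everything at hand-in, with about 1 N on the wrist.

**What went wrong:** my first push slid past the corner of the top half, with about 24 N of side force. I backed off and pushed again closer to the pivot. The two cameras also disagreed by 3–4 mm in absolute y throughout, and by up to about 5 mm on the seated pin. I therefore placed the pin by where it sat relative to the hole.

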